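Shut one hob tap, refit the other's knob and hold it pressed

ROBOT

A 6-joint arm with a two-finger parallel gripper is mounted at the origin on the work surface. World frame = base frame: x ahead of the robot, y to its left, z up, the work surface at z = 0. Lengths are in m, angles in rad, forces in N, time in s.
With the tool pointing down it reaches from about 0.35 to 0.925 m from the base axis. Payload 6.4 kg.
Tool frame: the origin (TCP) lies between the finger pads; the fingertips stand 8 mm ahead of it and the grasp point (between the pads) lies 11 mm behind it; x points along the fingers, z is the direction in which the jaws open and shut, and the axes are right-handed (so a half turn about x gives the same grasp; the last joint's range is limited). The gripper opens to 94 mm and grips with 3 to 60 N. Pads are 16 mm wide; open, the fingers measure 119 mm over their backs; the gripper's body (75 mm by 177 mm) begins 78 mm behind the grasp point.
Start: joints at [-1.327, 0.245, 1.558, -0, 1.339, -0.174], TCP at [0.264, -0.594, 0.179] pointing down, gripper open.
Joint ranges: [-3.13, 3.13], [-1.02, 2.26], [0.13, 2.54], [-0.95, 4.09], [0.21, 2.88], [-2.74, 2.74]. Speed limits (rad/s): [2.57, 2.57, 3.14, 3.14, 3.14, 3.14].

INTERFACE

Orientations are given as a unit quaternion [w, x, y, z].
In Python, from plant import status, viewer, manip, spotter gives the robot as it stands.
- The arm moves only by the tool servo_tool, never from a script. Its argument "motion" is a list that holds one entry, the list of rows, each a list of 7 numbers: the shift along the tool's x, y, z in mm, then the turn, a rotation vector about the tool's x, y, z in rad, then the finger opening in mm, from 0 to 94. A call has 1 to 20 rows; each row shifts and turns the pose as measured when the row begins, along the tool's axes as they then stand; what a row does not reach is not made up. A row lasts 1/12 s, in which the tool goes at most 41.7 mm and 7.16 degrees, less where a joint would pass 70% of its speed; a pose out of reach is approached as far as the arm can. A call with a gripper value outside its range is refused whole. The fingers move at their own pace and stop on an object; the grip force is fixed at half the most. Time passes only in rows, so rows that do not move let the fingers close. It gives the time, the measured TCP pose, the force and the opening at its end, in the units of the state.
- status.get_obs(): the state, without advancing time (a new reading comes with each control period).
- viewer.grab_frame(name): name is "scene" or "top"; returns a dict with "pixels" (384x512x3 uint8, red, green, blue), "fovy" (degrees; the focal length in pixels is half the picture's height over the tangent of half this angle, whatever the lens; pixels are square), "cx", "cy" (the principal point, pixels), "R" (3x3) and "t" (3): a world point X has camera coordinates R X + t. Camera axes: x right, y down, z forward; pixel columns grow to the right and rows downward; lengths in m; the calibration is good to about 2 mm. A picture is of the moment at which its call begins. There is no depth.
- manip.hand_in(): hands the job in, once; it reports no verdict.
Trained networks look in a picture, given as the dict that the camera call returned (one of the last four; its "shot" number tells which), for a name from the list of things; names that differ only in an ending like _2 or _b are one class to them, and where a whole thing is asked for, a point or a joint stands for the part that bears it (a point fixed in the world has none). Each returns a list of dicts, best first, with "score" (0 to 1); they miss things now and then, are a little off and sometimes report something else, mostly with a low value. They report only what shows in the picture. A call takes as long as a camera call. They do not tell look-alikes from the thing itself.
- spotter.recognise(thing, picture): "rect" ([centre column, centre row, width, height] in pixels, round what is visible of it).
- spotter.silhouettes(thing, picture): "pixels" (384x512 bool, what is visible of it) and "rect" ([centre column, centre row, width, height] in pixels, round what is visible of it).
The state is a dict: "t": time; "joint_pos": joint angles; "joint_vel": joint speeds; "effort": joint torques, N m; "ee_pos": TCP position; "ee_rot": TCP orientation; "contact_force": force on the tool from outside, world axes, zero at the start; "wrist_torque": the same for the moment, N m; "grip_width": finger opening in m.
Only numpy, scipy, OpenCV 4.12 (cv2) and the standard library are available. Lean on these libraries where they do the work, as an engineer would, in place of code of your own. Each camera call takes 0.05 s, during which the arm holds its last target. There are 200 camera calls.

TASK

On the two-burner hob one tap was left partly open and the other has lost its knob: first turn the fitted knob until its nose points at the zero mark on its plate. Then pick up the loose knob, turn its D-shaped socket to match the flat of the bare spindle, push it fully on and keep pressing so that the spindle is pushed well in against its spring. Finish while still holding the knob pressed in, with the first tap left at zero and the jar, can and wooden diffuser left where they stand.

Things in the scene. Friction and masses are not known exactly. Their poses are not given: they have to be found in the camera images.
- hob: Steel two-burner gas hob, 290 deep (x) x 420 wide (y) x 75 mm high, fixed. Origin: centre of underside; x points from its front (robot side) to the back. On its top at x -95, y +85 and -85 mm lie two aluminium plates (72 mm dia, 2 mm thick): one has the fitted knob, the other the bare spindle; which side varies. Pan supports from x = -15 mm back rise to 99 mm above the counter.
- tap_grip (a point): On the fitted knob's vertical axis, at mid-height of its bar grip, 28 mm above the hob's top. Black knob: 46 mm dia disc carrying a bar 14 mm wide, 20 mm high (10 mm below to 10 mm above this point). Site x points along the bar to its pointed nose (white line) and turns with it; the bar runs from x -22 to 27 mm, flat parallel sides to x 20; z up.
- tap_knob (a joint): Fitted knob's angle (rad): 0 when the nose points at the zero mark, a black dash on its plate on the side toward the hob's back (hob +x); positive is counter-clockwise from above. Starts at 0.5 to 1.3, turns from -0.7 to 1.7 with no stop or click at zero, stays where left; friction 0.06 N m.
- knob: Loose black knob, 60 g, standing on the counter. Origin: centre of underside. 46 mm dia skirt and disc to z 17 mm; above it a bar grip, y -7 to 7, z 17 to 37, x -22 to 27 mm: pointed nose at +x with white line, flat parallel sides to x 20. D socket below, 14 mm deep: radius 8, flat wall 4 mm from the axis on the nose side, so the nose points where the spindle's flat faces when it fits.
- knob_seat (a point): Ceiling of the loose knob's socket, on its axis, 14 mm above its underside; rests on the spindle's tip when the knob is fully on. Axes as knob.
- pin_tip (a point): Centre of the bare steel spindle's top, 26 mm above the hob's top (101 mm above the counter) when free. D section: radius 7 mm, flat 3 mm from the axis, so 1 mm clearance in the socket; top 2 mm tapered by 1.5 mm. Site x points out of the flat (within 0.5 rad of hob x), toward the black dash on its plate; z up. It only sinks, never turns. Collar at its foot: radius 12, to 4 mm above the hob's top.
- valve_pin (a joint): How far the spindle is pressed in (m): 0 free, 0.007 at its stop. The spring pushes back with 3 N at the start of the travel and 10 N at the stop.
- jar: Bystander: glass jar, 76 mm diameter, 130 mm high, to the right of the hob. Origin: centre of its underside.
- can: Bystander: food can, 74 mm diameter, 110 mm high, to the left, beyond the loose knob. Origin: centre of its underside.
- diffuser: Bystander: gourd-shaped wooden diffuser, 110 mm diameter, 100 mm high, to the left, beyond the loose knob. Origin: centre of its underside.
Mind the look-alikes: they are no part of the job. Leave any green look-alike of the knob alone.

How it is judged:
On the way, in this order (a step that is already met when the one before it is completed fails the run):
1. the fitted knob is turned to zero and rests there (value of joint tap_knob between -0.12 and 0.12 rad and velocity of joint tap_knob between -0.05 and 0.05 rad/s), for 0.3 s.
2. the loose knob is fully on the spindle (horizontal distance between knob_seat and pin_tip below 0.003 m and z of knob_seat in the frame of pin_tip between -0.003 and 0.003 m and angle between the x axis of knob and the x axis of pin_tip, either way round below 0.25 rad and angle between knob's own z axis and vertical below 0.12 rad), for 0.2 s.
At the end, for the whole second after the job is handed in: Fitted knob within 0.14 rad of zero; loose knob upright (0.12 rad), fully on the spindle (seat within 3 mm of the tip in height and sideways, nose within 0.25 rad of the flat), touched by the fingers (over 1.5 N) and pressing the spindle in by over 3 mm (all of step 2 and value of joint tap_knob between -0.14 and 0.14 rad and value of joint valve_pin above 0.003 m and contact force between the fingers and knob above 1.5 N); the arm keeps its last pose, push and grip.
It fails at once if the jar is pushed away by more than 25 mm or tipped (distance of jar from where it was at the start of the episode above 0.025 m or angle between jar's own z axis and vertical above 0.4 rad).
It fails at once if the can is pushed away by more than 25 mm or tipped (distance of can from where it was at the start of the episode above 0.025 m or angle between can's own z axis and vertical above 0.4 rad).
It fails at once if the diffuser is pushed away by more than 25 mm or tipped (distance of diffuser from where it was at the start of the episode above 0.025 m or angle between diffuser's own z axis and vertical above 0.4 rad).
It also fails if it takes over 56 s, if anything falls off the work surface, if the arm or the gripper's body presses on something with over 40 N, if the wrist force passes 120 N, or if a joint passes its speed limit or range.

## Working session

There is one attempt and no reset: what is moved stays moved. The work goes in short steps, Python scripts to look and compute and a tool call to move; the robot and the scene stay as the last step left them, time stands still between calls to the robot, and variables do not carry over. Pictures are saved under pics/ and viewed, about 8 in all and at most 12, crops included, and the job is handed in when it is done.

Besides the shell and the picture viewer there is one more tool, called after ">>>" as name(argument=value, ...), one argument or row to a line, values as JSON. servo_tool: Moves the arm, as the interface text tells. Its arguments: {"type":"object","properties":{"motion":{"type":"array"}},"required":["motion"]}

```bash
mkdir -p pics; cat > h.py <<'E'
import numpy as np, cv2, pickle
from plant import status, viewer, manip, spotter
def save(p,fn,crop=None,s=1):
    im=p["pixels"][:,:,::-1]
    if crop: c0,r0,c1,r1=crop; im=im[r0:r1,c0:c1]
    cv2.imwrite(fn,cv2.resize(im,None,fx=s,fy=s,interpolation=cv2.INTER_CUBIC))
def K(p):
    f=p["pixels"].shape[0]/2/np.tan(np.radians(p["fovy"])/2); return f,p["cx"],p["cy"]
def ray(p,u,v):
    f,cx,cy=K(p); R=np.array(p["R"]);t=np.array(p["t"])
    d=R.T@np.array([(u-cx)/f,(v-cy)/f,1]); return -R.T@t,d/np.linalg.norm(d)
def at(p,u,v,z):
    c,d=ray(p,u,v); return c+d*(z-c[2])/d[2]
def proj(p,X):
    f,cx,cy=K(p); c=np.array(p["R"])@X+p["t"]; return np.array([cx+f*c[0]/c[2],cy+f*c[1]/c[2]])
def tri(p,a,q,b):
    A=[];B=[]
    for P,(u,v) in((p,a),(q,b)):
        c,d=ray(P,u,v);M=np.eye(3)-np.outer(d,d);A.append(M);B.append(M@c)
    return np.linalg.lstsq(np.vstack(A),np.hstack(B),rcond=None)[0]
E
python3 - <<'E'
from h import *
for n in("scene","top"):
    p=viewer.grab_frame(n); save(p,f"pics/{n}0.png",s=1.5); pickle.dump(p,open(n+"0.pkl","wb"))
    print(n,p["fovy"],p["cx"],p["cy"],(-np.array(p["R"]).T@p["t"]).round(3),np.array(p["R"]).round(2).tolist())
    for th in("tap_grip","knob","pin_tip","valve_pin","hob","jar","can","diffuser"):
        try: print(th,[(np.round(d["rect"],1).tolist(),round(d["score"],2)) for d in spotter.recognise(th,p)[:4]])
        except Exception as e: print(th,e)
s=status.get_obs();print({k:np.round(v,3).tolist() for k,v in s.items()})
E
```

```text
scene 45.310538811409614 263.71100611348777 183.27769020572646 [0.986 0.713 0.989] [[-0.89, 0.45, 0.01], [0.32, 0.65, -0.69], [-0.31, -0.62, -0.72]]
tap_grip [([273.2, 151.1, 15.2, 19.9], 0.58)]
knob [([379.0, 293.9, 15.3, 21.9], 0.8), ([391.5, 333.5, 19.2, 32.4], 0.59), ([394.4, 268.8, 19.1, 21.7], 0.53), ([326.6, 345.1, 45.1, 50.7], 0.47)]
pin_tip [([213.5, 98.3, 22.6, 40.9], 0.65)]
valve_pin []
hob [([258.4, 202.8, 164.9, 150.3], 0.92), ([325.9, 343.6, 49.1, 49.9], 0.56)]
jar [([211.7, 97.9, 23.7, 39.4], 0.63)]
can [([267.4, 299.4, 33.7, 50.1], 0.93)]
diffuser [([326.2, 344.4, 52.0, 49.0], 0.82)]
top 52.67772349192826 250.36000365448143 190.760855604538 [ 0.381 -0.049  1.442] [[-0.03, -1.0, -0.02], [-0.99, 0.03, -0.14], [0.14, 0.01, -0.99]]
tap_grip [([176.5, 152.2, 25.2, 31.9], 0.59), ([139.1, 175.0, 27.9, 26.8], 0.17)]
knob [([166.5, 248.1, 10.0, 13.0], 0.7), ([151.1, 225.9, 16.2, 12.9], 0.57), ([127.6, 215.8, 15.6, 11.1], 0.52)]
pin_tip [([152.8, 225.1, 15.7, 13.2], 0.49), ([176.0, 153.9, 27.0, 30.6], 0.3)]
valve_pin []
hob [([261.4, 183.7, 120.3, 84.6], 0.81), ([151.6, 224.7, 15.7, 12.6], 0.39)]
jar [([382.1, 196.5, 31.1, 26.6], 0.85)]
can [([174.4, 150.8, 24.0, 30.5], 0.68)]
diffuser [([139.4, 175.1, 31.9, 29.6], 0.73)]
{'t': 0.9, 'joint_pos': [-1.327, 0.245, 1.558, 0.0, 1.339, -0.174], 'joint_vel': [-0.0, 0.001, 0.0, 0.0, 0.001, 0.001], 'effort': [-0.0, -41.583, -31.488, 0.069, 0.029, -0.0], 'ee_pos': [0.264, -0.594, 0.179], 'ee_rot': [0.593, 0.385, 0.593, -0.385], 'contact_force': [-0.27, 0.104, -0.038], 'wrist_torque': [0.027, -0.039, 0.024], 'grip_width': 0.094}
```

View pics/scene0.png

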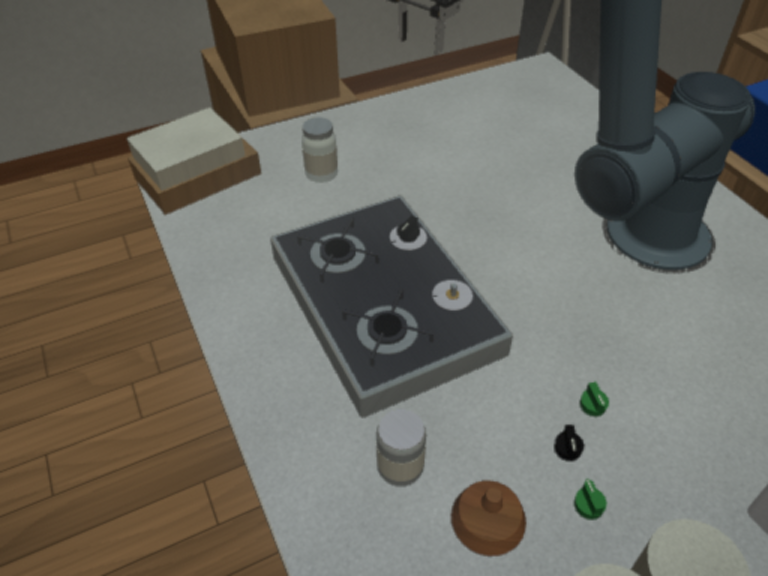

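View pics/top0.png

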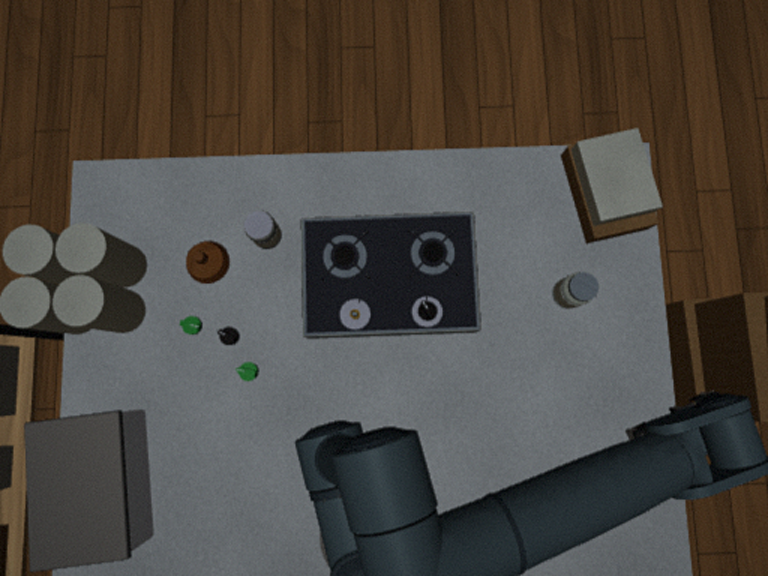

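Scene picture (original pixels): fitted knob ~(272,155), bare spindle ~(301,195), loose black knob ~(379,295), with green look-alikes at (396,268) and (394,333). Top: fitted (285,207), spindle (236,209), black knob (152,224), greens (127,216) and (165,248). The black one is the knob that's meant. One enlarged crop confirms this.

```bash
python3 - <<'E'
from h import *
for n in("scene","top"):
    L=[viewer.grab_frame(n) for _ in range(6)]; p=L[-1]
    p["pixels"]=np.mean([l["pixels"].astype(float) for l in L],0).round().astype(np.uint8); pickle.dump(p,open(n+"1.pkl","wb"))
S=pickle.load(open("scene1.pkl","rb"));T=pickle.load(open("top1.pkl","rb"))
def c(p,u,v,h=20,s=10):
    im=p["pixels"][v-h:v+h,u-h:u+h,::-1]; im=cv2.resize(im,None,fx=s,fy=s,interpolation=cv2.INTER_CUBIC)
    im=cv2.convertScaleAbs(im,alpha=1.3)
    for k in range(0,2*h,5): 
        cv2.putText(im,str(u-h+k),(int((k+.5)*s)-8,8),0,.3,(0,255,255),1); cv2.putText(im,str(v-h+k),(0,int((k+.5)*s)+4),0,.3,(0,255,255),1)
        cv2.line(im,(int((k+.5)*s),10),(int((k+.5)*s),14),(0,255,255),1);cv2.line(im,(20,int((k+.5)*s)),(25,int((k+.5)*s)),(0,255,255),1)
    return im
g=[c(S,272,155,13),c(S,301,195,13),c(S,379,295,13)],[c(T,285,207,13),c(T,236,209,13),c(T,152,224,13)]
cv2.imwrite("pics/crop.png",np.vstack([np.hstack(r) for r in g]))
E
```

```text
(no output)
```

View pics/crop.png

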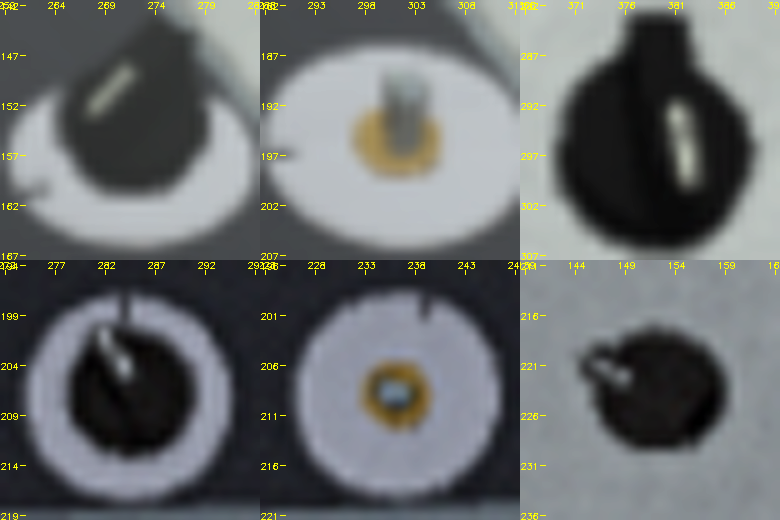

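The crop confirms it: the loose black knob is at scene (379,296) / top (152,224), with its nose to the upper left in top. The fitted knob's nose in top points to (281,200), left of its dash at (284,198). The spindle's dash is at (239,199). Next I'll measure these.

```bash
cat > m.py <<'E'
from h import *
from scipy.optimize import minimize, least_squares
S=pickle.load(open("scene1.pkl","rb"));T=pickle.load(open("top1.pkl","rb"))
a=np.linspace(0,2*np.pi,60,endpoint=False)
def circ(x,y,z,r): return np.c_[x+r*np.cos(a),y+r*np.sin(a),z+0*a]
k=4
def fill(m,p,P,u0,v0):
    q=np.array([proj(p,X) for X in P]); q=(q-[u0-.5,v0-.5])*k-.5
    cv2.fillPoly(m,[cv2.convexHull(np.round(q*16).astype(np.int32))],1.0,shift=4)
def knob(m,p,x,y,z,th,u0,v0):
    fill(m,p,np.vstack([circ(x,y,z,23),circ(x,y,z+17,23)]) if 0 else np.vstack([circ(x,y,z,.023),circ(x,y,z+.017,.023)]),u0,v0)
    c,s=np.cos(th),np.sin(th)
    B=[(bx,by,bz) for bz in(.017,.037) for bx,by in((-.022,-.007),(-.022,.007),(.02,.007),(.02,-.007),(.027,0))]
    fill(m,p,[(x+c*b[0]-s*b[1],y+s*b[0]+c*b[1],z+b[2]) for b in B],u0,v0)
def disc(m,p,x,y,z,r,u0,v0): fill(m,p,circ(x,y,z,r),u0,v0)
def cost(draw,views):
    e=0
    for p,(u,v),h,g in views:
        m=np.zeros((2*h*k,2*h*k),np.float32); draw(m,p,u-h,v-h)
        m=cv2.GaussianBlur(cv2.resize(m,(2*h,2*h),interpolation=cv2.INTER_AREA),(0,0),.6).ravel()
        A=np.c_[m,1-m]; _,r,*_=np.linalg.lstsq(A,g,rcond=None); e+=((g-A@np.linalg.lstsq(A,g,rcond=None)[0])**2).mean()
    return e
def view(p,u,v,h): 
    g=p["pixels"][v-h:v+h,u-h:u+h].mean(2).ravel().astype(float); return p,(u,v),h,np.clip(g,0,140)
E
python3 - <<'E'
from m import *
def opt(f,x0,st): 
    sim=np.vstack([x0]+[np.array(x0)+np.eye(len(x0))[i]*st[i] for i in range(len(x0))])
    r=minimize(f,x0,method="Nelder-Mead",options=dict(initial_simplex=sim,xatol=1e-5,fatol=1e-4)); return r.x.round(4),round(r.fun,2)
x0=at(T,152,224,.01)
print("knob guess",x0,at(S,379,296,.01), "tri", tri(S,(379,296),T,(152,224)))
for nm,V in(("T",[view(T,152,224,14)]),("S",[view(S,379,295,16)]),("TS",[view(T,152,224,14),view(S,379,295,16)])):
    print(nm,opt(lambda q:cost(lambda m,p,u,v:knob(m,p,q[0],q[1],0,q[2],u,v),V),[x0[0],x0[1],1.1],[.004,.004,.2]))
q=opt(lambda q:cost(lambda m,p,u,v:knob(m,p,q[0],q[1],q[3],q[2],u,v),V),[x0[0],x0[1],1.1,0],[.004,.004,.2,.004]);print("with z",q)
# plates
for nm,uT,uS in(("spin",(236,209),(301,195)),("fit",(285,207),(272,157))):
    x0=at(T,*uT,.077)
    for lab,V in(("T",[view(T,*uT,13)]),("S",[view(S,*uS,12)]),("TS",[view(T,*uT,13),view(S,*uS,12)])):
        def d(q):
            def dr(m,p,u,v):
                disc(m,p,q[0],q[1],.077,.036,u,v)
                if nm=="fit":
                    kk=np.zeros_like(m); knob(kk,p,q[0],q[1],.076,q[2],u,v); m[kk>0]=0
            return dr
        print(nm,lab,opt(lambda q:cost(d(q),V),[x0[0],x0[1],.6],[.004,.004,.2]))
    def d3(q): return lambda m,p,u,v: disc(m,p,q[0],q[1],q[2],.036,u,v)
    if nm=="spin": print("z free",opt(lambda q:cost(d3(q),V),[x0[0],x0[1],.077],[.004,.004,.004]))
# direct features
pt=tri(S,(302.2,189.3),T,(236,208.7)); print("tip tri",pt, at(T,236,208.7,.101),at(S,302.2,189.3,.101))
for n,c in(("spin",(239,199.8)),("fit",(284,198.5))): print("dash",n,at(T,*c,.077))
print("fit line",[at(T,*c,.112) for c in((281.3,200.5),(284,204.7))],[at(S,*c,.112) for c in((267.2,152.5),(271.3,148.6))])
print("knob line",[at(T,*c,.036) for c in((145.5,220.8),(149,222.7))],[at(S,*c,.036) for c in((381,292),(382.4,299.5))])
E
```

```text
knob guess [0.47715166 0.33420199 0.01      ] [0.47809422 0.32928795 0.01      ] tri [0.47835526 0.33188386 0.01356291]
T (array([0.4785, 0.3324, 1.1383]), np.float64(54.11))
S (array([0.4793, 0.33  , 1.1099]), np.float64(200.87))
TS (array([0.479 , 0.3305, 1.1391]), np.float64(291.04))
with z (array([0.4795, 0.3308, 1.2026, 0.0015]), np.float64(294.71))
spin T (array([0.5168, 0.0179, 0.5505]), np.float64(246.8))
spin S (array([0.518 , 0.0164, 0.7064]), np.float64(319.19))
spin TS (array([0.5172, 0.0176, 0.6884]), np.float64(593.85))
z free (array([0.5174, 0.0176, 0.0779]), np.float64(585.24))
fit T (array([ 0.5182, -0.152 ,  0.6756]), np.float64(203.8))
fit S (array([ 0.5179, -0.1564,  0.7593]), np.float64(535.05))
fit TS (array([ 0.5185, -0.153 ,  0.6624]), np.float64(853.54))
tip tri [0.51640591 0.01682942 0.10228062] [0.51562566 0.01757062 0.101     ] [0.51660131 0.01509795 0.101     ]
dash spin [0.54939444 0.00739698 0.077     ]
dash fit [ 0.54925808 -0.15211292  0.077     ]
fit line [array([ 0.53827855, -0.13988573,  0.112     ]), array([ 0.52345157, -0.14859124,  0.112     ])] [array([ 0.54013143, -0.14400885,  0.112     ]), array([ 0.52215601, -0.15360523,  0.112     ])]
knob line [array([0.48772055, 0.35107506, 0.036     ]), array([0.48044296, 0.33822961, 0.036     ])] [array([0.48101372, 0.33293223, 0.036     ]), array([0.49001099, 0.35041829, 0.036     ])]
```

```bash
cat > go.py <<'E'
import sys
from h import *
from scipy.spatial.transform import Rotation as Ro
def st():
    s=status.get_obs(); q=s["ee_rot"]; R=Ro.from_quat([q[1],q[2],q[3],q[0]]).as_matrix(); return s,np.array(s["ee_pos"]),R
def plan(X,phi):
    s,p,R=st(); z=R[:,2]; ph=np.arctan2(z[1],z[0]); 
    print("t",s["t"],"pos",p.round(4),"phi",ph.round(3),"q",np.round(s["joint_pos"],3),"F",np.round(s["contact_force"],1),"w",s["grip_width"])
    print("tilt toolx",R[:,0].round(4))
    print("shift mm",(R.T@(np.array(X)-p)*1e3).round(1))
    for f in(phi-np.pi,phi,phi+np.pi,phi+2*np.pi):
        d=ph-f
        if abs(d)<3.3: print("turn x",round(d,3),"-> rel shift after turn",((Ro.from_rotvec([d,0,0])).as_matrix().T@(R.T@(np.array(X)-p))*1e3).round(1))
if __name__=="__main__": a=[float(v) for v in sys.argv[1:]]; plan(a[:3],a[3])
E
python3 go.py .5183 -.1525 .18 2.15
```

```text
t 1.5 pos [ 0.2637 -0.5941  0.179 ] phi -1.153 q [-1.327  0.245  1.558 -0.     1.339 -0.174] F [-0.6  0.1 -0.6] w 0.09376719220213978
tilt toolx [ 0. -0. -1.]
shift mm [  -1.   411.8 -300.3]
turn x -0.161 -> rel shift after turn [  -1.   454.8 -230.2]
```

>>> servo_tool(
  motion=[
    [[0, 0, 0, -0.08, 0, 0, 40], [0, 0, 0, -0.08, 0, 0, 40], [0, 32.5, -16.5, 0, 0, 0, 40], [0, 32.5, -16.5, 0, 0, 0, 40], [0, 32.5, -16.5, 0, 0, 0, 40], [0, 32.5, -16.5, 0, 0, 0, 40], [0, 32.5, -16.5, 0, 0, 0, 40], [0, 32.5, -16.5, 0, 0, 0, 40], [0, 32.5, -16.5, 0, 0, 0, 40], [0, 32.5, -16.5, 0, 0, 0, 40], [0, 32.5, -16.5, 0, 0, 0, 40], [0, 32.5, -16.5, 0, 0, 0, 40], [0, 32.5, -16.5, 0, 0, 0, 40], [0, 32.5, -16.5, 0, 0, 0, 40]],
  ],
)

```text
t: 2.67
ee_pos: [0.4855, -0.2043, 0.1791]
ee_rot: [0.623, 0.337, 0.619, -0.34]
contact_force: [1.0, 0.2, 0.2]
grip_width: 0.0399
```

```bash
python3 go.py .5183 -.1525 .15 2.15
```

```text
t 2.6667 pos [ 0.4855 -0.2043  0.1791] phi -0.999 q [-0.612 -0.049  1.874 -0.003  1.311  0.387] F [1.  0.2 0.2] w 0.03986226945375932
tilt toolx [ 0.0029 -0.0052 -1.    ]
shift mm [ 29.   55.6 -26. ]
turn x -0.007 -> rel shift after turn [ 29.   55.8 -25.6]
turn x -3.149 -> rel shift after turn [ 29.  -55.8  25.6]
```

>>> servo_tool(
  motion=[
    [[15, 28, -13, 0, 0, 0, 40], [14, 28, -13, 0, 0, 0, 40], [0, 0, 0, 0, 0, 0, 40], [0, 0, 0, 0, 0, 0, 40]],
  ],
)

```text
t: 3.0
ee_pos: [0.5232, -0.1437, 0.151]
ee_rot: [0.626, 0.335, 0.619, -0.336]
contact_force: [-0.1, -0.1, 0.3]
grip_width: 0.0401
```

```bash
python3 go.py .5183 -.1525 .15 2.15; python3 - <<'E'
from h import *
p=viewer.grab_frame("scene");q=viewer.grab_frame("top")
s=status.get_obs(); e=np.array(s["ee_pos"]); u,v=proj(p,e+[0,0,-.008]).round().astype(int);print(u,v,proj(q,e+[0,0,-.008]))
im=p["pixels"][v-25:v+35,u-30:u+30,::-1]; im2=q["pixels"][180:240,255:315,::-1]
cv2.imwrite("pics/c2.png",cv2.convertScaleAbs(cv2.resize(np.hstack([im,im2]),None,fx=6,fy=6,interpolation=cv2.INTER_CUBIC),alpha=1.4))
E
```

```text
t 3.0 pos [ 0.5232 -0.1437  0.151 ] phi -0.989 q [-0.476  0.015  1.865 -0.002  1.253  0.514] F [-0.1 -0.1  0.3] w 0.040077073803843656
tilt toolx [ 0.0075 -0.0064 -1.    ]
shift mm [ 1.  -9.   4.7]
turn x 0.002 -> rel shift after turn [ 1.  -9.   4.7]
turn x -3.139 -> rel shift after turn [ 1.   9.  -4.7]
273 142 [283.53946127 203.93178779]
```

View pics/c2.png

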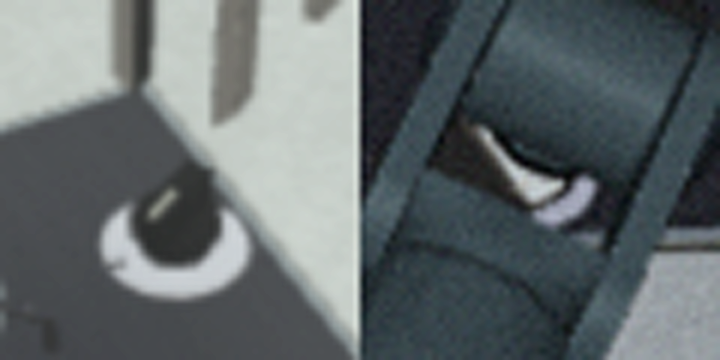

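The scene crop shows the open fingers above the fitted knob, with the jaw line straddling its bar; the gripper hides it in top. I'll correct sideways, descend, grip, then turn.

>>> servo_tool(
  motion=[
    [[0, -9, 4.7, 0, 0, 0, 40], [0, 0, 0, 0, 0, 0, 40], [12, 0, 0, 0, 0, 0, 40], [12, 0, 0, 0, 0, 0, 40], [10, 0, 0, 0, 0, 0, 40], [0, 0, 0, 0, 0, 0, 40], [0, 0, 0, 0, 0, 0, 40]],
  ],
)

```text
t: 3.68
ee_pos: [0.5161, -0.1607, 0.1151]
ee_rot: [0.625, 0.338, 0.616, -0.34]
contact_force: [0.4, -0.6, -0.7]
grip_width: 0.0397
```

```bash
python3 go.py .5183 -.1525 .104 2.15
```

```text
t 3.6833 pos [ 0.5161 -0.1607  0.1151] phi -1.001 q [-0.51   0.049  1.899 -0.003  1.181  0.492] F [ 0.4 -0.6 -0.7] w 0.03974069923819426
tilt toolx [ 0.0095 -0.0085 -0.9999]
shift mm [11.1  6.3 -5.8]
turn x -0.009 -> rel shift after turn [11.1  6.3 -5.8]
turn x -3.151 -> rel shift after turn [11.1 -6.3  5.8]
```

```bash
sed -i 's|^    print("tilt toolx".*|    print("tilt fix",(R.T@np.cross(R[:,0],[0,0,-1])).round(3))|' go.py; python3 go.py .5183 -.1525 .104 2.15
```

```text
t 3.6833 pos [ 0.5161 -0.1607  0.1151] phi -1.001 q [-0.51   0.049  1.899 -0.003  1.181  0.492] F [ 0.4 -0.6 -0.7] w 0.03974069923819426
tilt fix [ 0.     0.012 -0.003]
shift mm [11.1  6.3 -5.8]
turn x -0.009 -> rel shift after turn [11.1  6.3 -5.8]
turn x -3.151 -> rel shift after turn [11.1 -6.3  5.8]
```

>>> servo_tool(
  motion=[
    [[0, 3, -3, 0, 0.012, -0.003, 40], [0, 3, -3, 0, 0, 0, 40], [0, 0, 0, 0, 0, 0, 40], [0, 0, 0, 0, 0, 0, 40]],
  ],
)

```text
t: 4.02
ee_pos: [0.5181, -0.1513, 0.1147]
ee_rot: [0.62, 0.339, 0.621, -0.339]
contact_force: [0.8, 0.7, 0.3]
grip_width: 0.04
```

```bash
python3 go.py .5183 -.1525 .104 2.15
```

```text
t 4.0167 pos [ 0.5181 -0.1513  0.1147] phi -1.001 q [-4.950e-01  5.700e-02  1.891e+00  1.000e-03  1.195e+00  5.050e-01] F [0.8 0.7 0.3] w 0.04004998336548063
tilt fix [ 0.    -0.002  0.   ]
shift mm [10.7 -0.4  1.1]
turn x -0.009 -> rel shift after turn [10.7 -0.4  1.1]
turn x -3.151 -> rel shift after turn [10.7  0.4 -1.1]
```

>>> servo_tool(
  motion=[
    [[4, 0, 0.5, 0, 0, 0, 40], [4, 0, 0, 0, 0, 0, 40], [2, 0, 0, 0, 0, 0, 40], [0, 0, 0, 0, 0, 0, 10], [0, 0, 0, 0, 0, 0, 10], [0, 0, 0, 0, 0, 0, 10], [0, 0, 0, 0, 0, 0, 10]],
  ],
)

```text
t: 4.6
ee_pos: [0.519, -0.1516, 0.1044]
ee_rot: [0.621, 0.339, 0.621, -0.339]
contact_force: [0.6, -0.2, 0.7]
grip_width: 0.0168
```

```bash
python3 go.py .5183 -.1525 .104 1.577
```

```text
t 4.6 pos [ 0.519  -0.1516  0.1044] phi -1.0 q [-4.940e-01  7.200e-02  1.897e+00  1.000e-03  1.173e+00  5.050e-01] F [ 0.6 -0.2  0.7] w 0.016800967062490624
tilt fix [ 0.    -0.    -0.001]
shift mm [ 0.4 -1.1  0.4]
turn x 0.565 -> rel shift after turn [ 0.4 -0.7  0.9]
turn x -2.577 -> rel shift after turn [ 0.4  0.7 -0.9]
```

Keep closing until it stops.

>>> servo_tool(
  motion=[
    [[0, 0, 0, 0, 0, 0, 5], [0, 0, 0, 0, 0, 0, 5], [0, 0, 0, 0, 0, 0, 5], [0, 0, 0, 0, 0, 0, 5]],
  ],
)

```text
t: 4.93
ee_pos: [0.5192, -0.1518, 0.1048]
ee_rot: [0.621, 0.339, 0.62, -0.339]
contact_force: [-0.1, 0.3, 0.4]
grip_width: 0.0049
```

```bash
python3 go.py .5183 -.1525 .104 1.577
```

```text
t 4.9333 pos [ 0.5192 -0.1518  0.1048] phi -1.0 q [-4.950e-01  7.100e-02  1.897e+00  1.000e-03  1.173e+00  5.050e-01] F [-0.1  0.3  0.4] w 0.004895359426846643
tilt fix [ 0.     0.    -0.001]
shift mm [ 0.8 -1.1  0.1]
turn x 0.565 -> rel shift after turn [ 0.8 -0.9  0.7]
turn x -2.577 -> rel shift after turn [ 0.8  0.9 -0.7]
```

The jaws closed to 5 mm without catching the bar, so something is off. I'll look.

```bash
python3 - <<'E'
from h import *
p=viewer.grab_frame("scene");pickle.dump(p,open("s3.pkl","wb"))
s=status.get_obs(); e=np.array(s["ee_pos"]); w=proj(p,e+[0,0,-.008]);u,v=w.round().astype(int);print(w,proj(p,e))
im=cv2.convertScaleAbs(cv2.resize(p["pixels"][v-35:v+25,u-35:u+35,::-1],None,fx=9,fy=9,interpolation=cv2.INTER_CUBIC),alpha=1.4)
c=((w-[u-35,v-35]+.5)*9).astype(int);cv2.circle(im,tuple(c.tolist()),4,(0,0,255),-1)
cv2.imwrite("pics/c3.png",im)
E
```

```text
[272.39980456 152.63291855] [272.4582283  150.56197473]
```

View pics/c3.png

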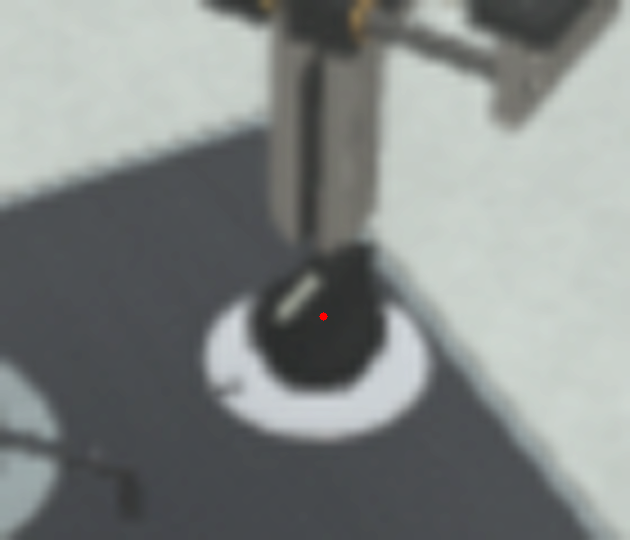

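The closed fingertips show at about (272,145) in scene, 8 px above where the TCP projects. They are either ~30 mm too high or offset sideways, so I'll cross-check with the top view.

```bash
python3 - <<'E'
from h import *
p=viewer.grab_frame("scene");q=viewer.grab_frame("top");pickle.dump(q,open("t3.pkl","wb"))
s=status.get_obs(); e=np.array(s["ee_pos"])
def c(p,u0,v0,w,h,sc):
    im=cv2.convertScaleAbs(cv2.resize(p["pixels"][v0:v0+h,u0:u0+w,::-1],None,fx=sc,fy=sc,interpolation=cv2.INTER_CUBIC),alpha=1.4)
    for d,col in((-.008,(0,0,255)),(.0,(0,255,255)),(.1,(0,255,0)),(.2,(255,0,255))):
        x=((proj(p,e+[0,0,d])-[u0,v0]+.5)*sc).astype(int);cv2.circle(im,tuple(x.tolist()),3,col,-1)
    return im
cv2.imwrite("pics/c4.png",np.hstack([c(p,220,50,100,130,4),c(q,235,150,100,130,4)]))
E
```

```text
(no output)
```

View pics/c4.png

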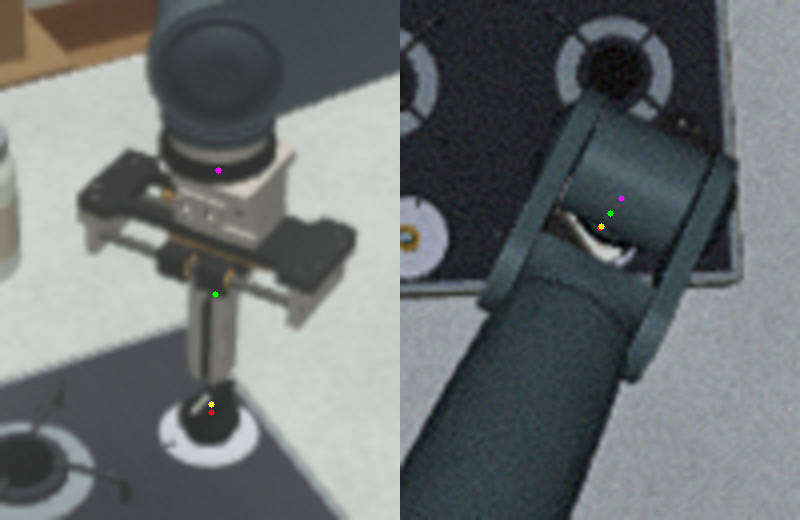

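```bash
python3 - <<'E'
from h import *
for n in("scene0","top0"):
    p=pickle.load(open(n+".pkl","rb")); print(n,"base(x1.5)",(proj(p,np.zeros(3))*1.5).round(), "TCP start",(proj(p,np.array([.264,-.594,.179]))*1.5).round(),"tool+.25",(proj(p,np.array([.264,-.594,.43]))*1.5).round())
E
```

```text
scene0 base(x1.5) [658. 234.] TCP start [420.  57.] tool+.25 [423. -54.]
top0 base(x1.5) [369. 535.] TCP start [645. 420.] tool+.25 [711. 432.]
```

>>> servo_tool(
  motion=[
    [[2, 0, 0, 0, 0, 0, 0], [2, 0, 0, 0, 0, 0, 0], [2, 0, 0, 0, 0, 0, 0], [0, 0, 0, 0, 0, 0, 0]],
  ],
)

```text
t: 5.42
ee_pos: [0.5192, -0.1518, 0.0981]
ee_rot: [0.621, 0.339, 0.62, -0.339]
contact_force: [0.2, -0.5, 0.4]
grip_width: 0.0002
```

>>> servo_tool(
  motion=[
    [[2, 0, 0, 0, 0, 0, 0], [2, 0, 0, 0, 0, 0, 0], [2, 0, 0, 0, 0, 0, 0], [0, 0, 0, 0, 0, 0, 0]],
  ],
)

```text
t: 5.75
ee_pos: [0.519, -0.1517, 0.0912]
ee_rot: [0.621, 0.339, 0.621, -0.339]
contact_force: [-0.0, 0.1, 0.5]
grip_width: 0.0007
```

>>> servo_tool(
  motion=[
    [[1.5, 0, 0, 0, 0, 0, 0], [1.5, 0, 0, 0, 0, 0, 0], [0, 0, 0, 0, 0, 0, 0]],
  ],
)

```text
t: 6.0
ee_pos: [0.5189, -0.1516, 0.0877]
ee_rot: [0.621, 0.339, 0.621, -0.339]
contact_force: [-0.4, 0.6, -0.5]
grip_width: 0.0005
```

>>> servo_tool(
  motion=[
    [[1.5, 0, 0, 0, 0, 0, 0], [0, 0, 0, 0, 0, 0, 0]],
  ],
)

```text
t: 6.17
ee_pos: [0.5195, -0.1519, 0.0869]
ee_rot: [0.621, 0.339, 0.62, -0.339]
contact_force: [-0.1, -0.0, -0.5]
grip_width: -0.0
```

>>> servo_tool(
  motion=[
    [[1.5, 0, 0, 0, 0, 0, 0], [0, 0, 0, 0, 0, 0, 0], [1.5, 0, 0, 0, 0, 0, 0], [0, 0, 0, 0, 0, 0, 0]],
  ],
)

```text
t: 6.5
ee_pos: [0.521, -0.1526, 0.087]
ee_rot: [0.622, 0.339, 0.619, -0.339]
contact_force: [1.2, 0.2, 0.2]
grip_width: 0.0005
```

```bash
python3 - <<'E'
from h import *
p=viewer.grab_frame("scene")
s=status.get_obs(); e=np.array(s["ee_pos"]);print(e,s["contact_force"])
u,v=272,150
im=cv2.convertScaleAbs(cv2.resize(p["pixels"][v-35:v+25,u-35:u+35,::-1],None,fx=9,fy=9,interpolation=cv2.INTER_CUBIC),alpha=1.6)
cv2.imwrite("pics/c5.png",im)
E
```

```text
[ 0.52098894 -0.15261388  0.08677924] [ 0.26570796  0.15060707 -0.47296785]
```

View pics/c5.png

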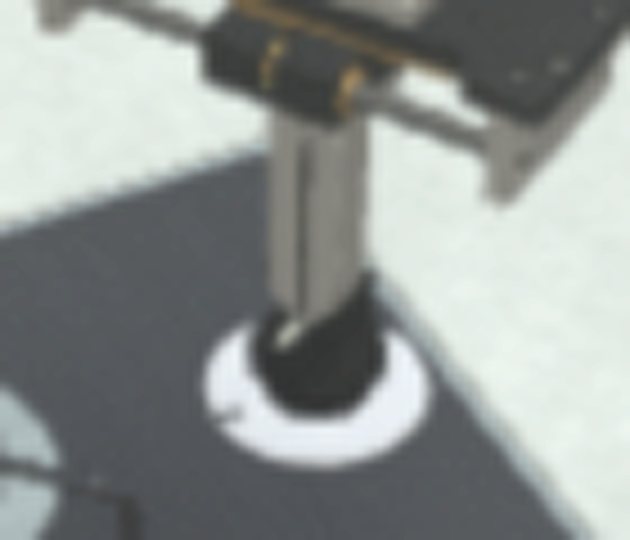

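The fingers are blocked at TCP z 0.087. They rest on the bar top, which is known to be at z 0.113. So the real fingertips stand about 26 mm behind the reported TCP, and the image offset of ~31 mm agrees. I'll allow for that: the reported TCP must go ~34 mm lower than the text implies.

>>> servo_tool(
  motion=[
    [[-5, 0, 0, 0, 0, 0, 40], [-5, 0, 0, 0, 0, 0, 40], [0, 0, 0, 0, 0, 0, 40], [0, 0, 0, 0, 0, 0, 40], [0, 0, 0, 0, 0, 0, 40], [0, 0, 0, 0, 0, 0, 40]],
  ],
)

```text
t: 7.05
ee_pos: [0.5203, -0.1523, 0.0965]
ee_rot: [0.622, 0.339, 0.62, -0.339]
contact_force: [0.5, -0.1, -0.9]
grip_width: 0.0369
```

```bash
python3 go.py .5183 -.1525 .071 2.15
```

```text
t 7.05 pos [ 0.5203 -0.1523  0.0965] phi -1.0 q [-4.940e-01  8.300e-02  1.900e+00  1.000e-03  1.155e+00  5.050e-01] F [ 0.5 -0.1 -0.9] w 0.036927966304248584
tilt fix [ 0.     0.002 -0.002]
shift mm [25.5 -1.8 -1. ]
turn x -0.008 -> rel shift after turn [25.5 -1.8 -1. ]
turn x -3.15 -> rel shift after turn [25.5  1.8  1. ]
```

>>> servo_tool(
  motion=[
    [[0, -1.5, -1, 0, 0, 0, 40], [5, 0, 0, 0, 0, 0, 40], [5, 0, 0, 0, 0, 0, 40], [5, 0, 0, 0, 0, 0, 40], [5, 0, 0, 0, 0, 0, 40], [3, 0, 0, 0, 0, 0, 40], [0, 0, 0, 0, 0, 0, 40], [0, 0, 0, 0, 0, 0, 40]],
  ],
)

```text
t: 7.72
ee_pos: [0.5171, -0.1517, 0.0692]
ee_rot: [0.62, 0.339, 0.621, -0.339]
contact_force: [-0.2, -0.6, 0.0]
grip_width: 0.0403
```

>>> servo_tool(
  motion=[
    [[0, 0, 0, 0, 0, 0, 5], [0, 0, 0, 0, 0, 0, 5], [0, 0, 0, 0, 0, 0, 5], [0, 0, 0, 0, 0, 0, 5], [0, 0, 0, 0, 0, 0, 5], [0, 0, 0, 0, 0, 0, 5], [0, 0, 0, 0, 0, 0, 5]],
  ],
)

```text
t: 8.3
ee_pos: [0.5184, -0.1532, 0.0696]
ee_rot: [0.622, 0.339, 0.619, -0.339]
contact_force: [0.4, 0.5, -1.2]
grip_width: 0.0135
```

```bash
python3 go.py .5183 -.1525 .071 1.577
```

```text
t 8.3 pos [ 0.5184 -0.1532  0.0696] phi -1.0 q [-0.497  0.116  1.919 -0.     1.102  0.503] F [ 0.4  0.5 -1.2] w 0.013527446049451965
tilt fix [ 0.     0.004 -0.002]
shift mm [-1.4  0.3 -0.7]
turn x 0.564 -> rel shift after turn [-1.4 -0.1 -0.7]
turn x -2.577 -> rel shift after turn [-1.4  0.1  0.7]
```

Gripped at 13.5 mm, the bar's width. Now turn.

>>> servo_tool(
  motion=[
    [[0, 0, 0, 0.09, 0, 0, 5], [0, 0, 0, 0.09, 0, 0, 5], [0, 0, 0, 0.09, 0, 0, 5], [0, 0, 0, 0.09, 0, 0, 5], [0, 0, 0, 0.09, 0, 0, 5], [0, 0, 0, 0.06, 0, 0, 5], [0, 0, 0, 0, 0, 0, 5], [0, 0, 0, 0, 0, 0, 5]],
  ],
)

```text
t: 8.97
ee_pos: [0.5182, -0.1526, 0.0697]
ee_rot: [0.511, 0.491, 0.508, -0.49]
contact_force: [-0.3, -1.0, -2.3]
grip_width: 0.0136
```

```bash
python3 go.py .5183 -.1525 .071 1.577
```

```text
t 8.9667 pos [ 0.5182 -0.1526  0.0697] phi -1.532 q [-0.497  0.116  1.92   0.     1.102  1.036] F [-0.3 -1.  -2.3] w 0.013563274713628367
tilt fix [ 0.     0.001 -0.003]
shift mm [-1.3  0.1 -0.1]
turn x 0.032 -> rel shift after turn [-1.3  0.1 -0.1]
turn x -3.109 -> rel shift after turn [-1.3 -0.1  0.1]
```

>>> servo_tool(
  motion=[
    [[0, 0, 0, 0.035, 0, 0, 5], [0, 0, 0, 0, 0, 0, 5], [0, 0, 0, 0, 0, 0, 5]],
  ],
)

```text
t: 9.22
ee_pos: [0.5182, -0.1526, 0.0697]
ee_rot: [0.503, 0.499, 0.501, -0.498]
contact_force: [0.0, -1.1, -2.3]
grip_width: 0.0136
```

```bash
python3 go.py .5183 -.1525 .071 1.577
```

```text
t 9.2167 pos [ 0.5182 -0.1526  0.0697] phi -1.564 q [-4.970e-01  1.160e-01  1.920e+00  1.000e-03  1.102e+00  1.067e+00] F [ 0.  -1.1 -2.3] w 0.013567563441657793
tilt fix [ 0.     0.001 -0.003]
shift mm [-1.3  0.1 -0. ]
turn x 0.001 -> rel shift after turn [-1.3  0.1 -0. ]
turn x -3.141 -> rel shift after turn [-1.3 -0.1  0. ]
```

>>> servo_tool(
  motion=[
    [[0, 0, 0, 0, 0, 0, 40], [0, 0, 0, 0, 0, 0, 40], [0, 0, 0, 0, 0, 0, 40], [0, 0, 0, 0, 0, 0, 40], [-20, 0, 0, 0, 0, 0, 40], [-30, 0, 0, 0, 0, 0, 40], [-20, 0, 0, 0, 0, 0, 40], [0, 0, 0, -0.11, 0, 0, 40], [0, 0, 0, -0.11, 0, 0, 40], [0, 0, 0, -0.11, 0, 0, 40], [0, 0, 0, -0.11, 0, 0, 40], [0, 0, 0, -0.11, 0, 0, 40], [0, 0, 0, -0.11, 0, 0, 40], [0, 0, 0, -0.11, 0, 0, 40], [0, 0, 0, -0.11, 0, 0, 40], [0, 0, 0, -0.11, 0, 0, 40], [0, 0, 0, -0.11, 0, 0, 40], [0, 0, 0, 0, 0, 0, 40]],
  ],
)

```text
t: 10.72
ee_pos: [0.5181, -0.1516, 0.1454]
ee_rot: [0.694, 0.14, 0.692, -0.141]
contact_force: [0.1, 0.0, 0.2]
grip_width: 0.0402
```

```bash
python3 go.py .479 .3313 .1 2.67
```

```text
t 10.7167 pos [ 0.5181 -0.1516  0.1454] phi -0.4 q [-4.950e-01  1.800e-02  1.872e+00  1.000e-03  1.248e+00 -9.600e-02] F [0.1 0.  0.2] w 0.04024165972369908
tilt fix [ 0.     0.004 -0.001]
shift mm [  44.7  429.6 -224.2]
turn x 0.072 -> rel shift after turn [  44.7  412.4 -254.4]
turn x -3.07 -> rel shift after turn [  44.7 -412.4  254.4]
```

>>> servo_tool(
  motion=[
    [[0, 0, 0, 0.07, 0.004, 0, 40], [0, 26, -16, 0, 0, 0, 40], [0, 26, -16, 0, 0, 0, 40], [0, 26, -16, 0, 0, 0, 40], [0, 26, -16, 0, 0, 0, 40], [0, 26, -16, 0, 0, 0, 40], [0, 26, -16, 0, 0, 0, 40], [0, 26, -16, 0, 0, 0, 40], [0, 26, -16, 0, 0, 0, 40], [0, 26, -16, 0, 0, 0, 40], [0, 26, -16, 0, 0, 0, 40], [0, 26, -16, 0, 0, 0, 40], [0, 26, -16, 0, 0, 0, 40], [0, 26, -16, 0, 0, 0, 40], [0, 26, -16, 0, 0, 0, 40], [0, 10, -6, 0, 0, 0, 40], [0, 0, 0, 0, 0, 0, 40], [0, 0, 0, 0, 0, 0, 40]],
  ],
)

```text
t: 12.22
ee_pos: [0.4936, 0.307, 0.1476]
ee_rot: [0.684, 0.185, 0.681, -0.184]
contact_force: [0.0, 0.0, 0.0]
grip_width: 0.0402
```

```bash
python3 go.py .479 .3313 .1 2.67
```

```text
t 12.2167 pos [0.4936 0.307  0.1476] phi -0.528 q [ 0.362  0.113  1.768 -0.002  1.255  0.891] F [0. 0. 0.] w 0.040182681877071025
tilt fix [ 0.     0.005 -0.003]
shift mm [ 47.5  13.5 -25. ]
turn x -0.057 -> rel shift after turn [ 47.5  14.9 -24.2]
turn x -3.198 -> rel shift after turn [ 47.5 -14.9  24.2]
```

Arm is now clear of the fitted knob; check it is at zero while also finishing the approach.

>>> servo_tool(
  motion=[
    [[0, 0, 0, -0.057, 0.005, -0.003, 40], [15, 7, -12, 0, 0, 0, 40], [15, 7, -11, 0, 0, 0, 40], [10, 0, 0, 0, 0, 0, 40], [0, 0, 0, 0, 0, 0, 40], [0, 0, 0, 0, 0, 0, 40], [0, 0, 0, 0, 0, 0, 40]],
  ],
)

```text
t: 12.8
ee_pos: [0.4818, 0.3237, 0.1074]
ee_rot: [0.687, 0.169, 0.686, -0.169]
contact_force: [-0.2, -0.0, -0.6]
grip_width: 0.04
```

```bash
python3 go.py .479 .3313 .06 2.67; python3 - <<'E'
from h import *
p=viewer.grab_frame("scene");q=viewer.grab_frame("top")
def c(p,u,v,h): return cv2.resize(p["pixels"][v-h:v+h,u-h:u+h,::-1],(390,390),interpolation=cv2.INTER_CUBIC)
cv2.imwrite("pics/c6.png",cv2.convertScaleAbs(np.hstack([c(q,285,207,13),c(p,379,285,32)]),alpha=1.4))
E
```

```text
t 12.8 pos [0.4818 0.3237 0.1074] phi -0.483 q [ 0.397  0.159  1.795 -0.002  1.187  0.881] F [-0.2 -0.  -0.6] w 0.04001395022233804
tilt fix [0.    0.002 0.   ]
shift mm [47.4  5.5 -6.1]
turn x -0.012 -> rel shift after turn [47.4  5.5 -6. ]
turn x -3.153 -> rel shift after turn [47.4 -5.5  6. ]
```

View pics/c6.png

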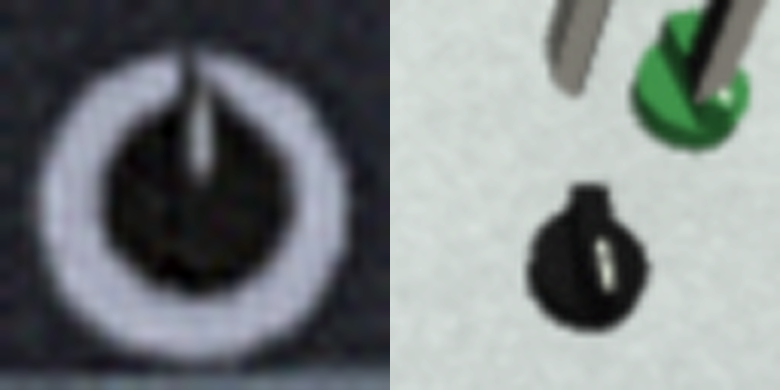

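The fitted knob's white line now points at its dash. The fingers are poised over the black knob, clear of the green one. Fine lateral correction, then descend.

>>> servo_tool(
  motion=[
    [[0, 3, -3, -0.012, 0, 0, 40], [0, 2, -3, 0, 0, 0, 40], [15, 0, 0, 0, 0, 0, 40], [15, 0, 0, 0, 0, 0, 40], [10, 0, 0, 0, 0, 0, 40], [0, 0, 0, 0, 0, 0, 40], [0, 0, 0, 0, 0, 0, 40], [0, 0, 0, 0, 0, 0, 40]],
  ],
)

```text
t: 13.57
ee_pos: [0.4825, 0.3337, 0.0715]
ee_rot: [0.691, 0.167, 0.684, -0.163]
contact_force: [-0.6, -1.2, 0.7]
grip_width: 0.0402
```

```bash
python3 go.py .479 .3313 -.006 2.67
```

```text
t 13.5667 pos [0.4825 0.3337 0.0715] phi -0.47 q [ 0.413  0.212  1.806 -0.002  1.112  0.884] F [-0.6 -1.2  0.7] w 0.040236377784980605
tilt fix [ 0.     0.008 -0.007]
shift mm [77.5 -4.3 -2.7]
turn x 0.001 -> rel shift after turn [77.5 -4.3 -2.7]
turn x -3.14 -> rel shift after turn [77.5  4.3  2.7]
```

>>> servo_tool(
  motion=[
    [[0, -2, -1.5, 0, 0.008, -0.007, 40], [10, -2, -1, 0, 0, 0, 40], [10, 0, 0, 0, 0, 0, 40], [10, 0, 0, 0, 0, 0, 40], [8, 0, 0, 0, 0, 0, 40], [0, 0, 0, 0, 0, 0, 40], [0, 0, 0, 0, 0, 0, 40], [0, 0, 0, 0, 0, 0, 40]],
  ],
)

```text
t: 14.23
ee_pos: [0.4787, 0.3313, 0.0306]
ee_rot: [0.688, 0.165, 0.688, -0.164]
contact_force: [-0.3, -0.4, -0.8]
grip_width: 0.04
```

```bash
python3 go.py .479 .3313 -.006 2.67
```

```text
t 14.2333 pos [0.4787 0.3313 0.0306] phi -0.47 q [0.411 0.268 1.826 0.    1.048 0.881] F [-0.3 -0.4 -0.8] w 0.04004257599153019
tilt fix [ 0.     0.    -0.001]
shift mm [36.6  0.1  0.2]
turn x 0.001 -> rel shift after turn [36.6  0.1  0.2]
turn x -3.14 -> rel shift after turn [36.6 -0.1 -0.2]
```

>>> servo_tool(
  motion=[
    [[7, 0, 0, 0, 0, 0, 40], [7, 0, 0, 0, 0, 0, 40], [7, 0, 0, 0, 0, 0, 40], [6, 0, 0, 0, 0, 0, 40], [5, 0, 0, 0, 0, 0, 40], [2, 0, 0, 0, 0, 0, 40], [0, 0, 0, 0, 0, 0, 40], [0, 0, 0, 0, 0, 0, 40]],
  ],
)

```text
t: 14.9
ee_pos: [0.4791, 0.3315, -0.0068]
ee_rot: [0.688, 0.165, 0.687, -0.164]
contact_force: [0.8, -0.2, 0.0]
grip_width: 0.0402
```

```bash
python3 go.py .479 .3313 -.006 2.67
```

```text
t 14.9 pos [ 0.4791  0.3315 -0.0068] phi -0.47 q [0.411 0.328 1.832 0.    0.98  0.881] F [ 0.8 -0.2  0. ] w 0.040201837424752605
tilt fix [ 0.     0.001 -0.001]
shift mm [-0.8 -0.2 -0. ]
turn x 0.001 -> rel shift after turn [-0.8 -0.2 -0. ]
turn x -3.14 -> rel shift after turn [-0.8  0.2  0. ]
```

>>> servo_tool(
  motion=[
    [[0, 0, 0, 0, 0, 0, 5], [0, 0, 0, 0, 0, 0, 5], [0, 0, 0, 0, 0, 0, 5], [0, 0, 0, 0, 0, 0, 5], [0, 0, 0, 0, 0, 0, 5], [0, 0, 0, 0, 0, 0, 5], [0, 0, 0, 0, 0, 0, 5], [-10, 0, 0, 0, 0, 0, 5], [-15, 0, 0, 0, 0, 0, 5], [0, 0, 0, 0, 0, 0, 5]],
  ],
)

```text
t: 15.73
ee_pos: [0.4794, 0.3316, 0.0205]
ee_rot: [0.688, 0.165, 0.687, -0.164]
contact_force: [0.3, -0.3, 0.1]
grip_width: 0.0136
```

```bash
python3 go.py .479 .3313 .12 2.67; python3 - <<'E'
from m import *
p=viewer.grab_frame("scene")
s=status.get_obs(); e=np.array(s["ee_pos"]); print(e)
save(p,"pics/c7.png",(350,250,420,320),7)
E
```

```text
t 15.7333 pos [0.4794 0.3316 0.0205] phi -0.47 q [0.411 0.284 1.827 0.    1.028 0.881] F [ 0.3 -0.3  0.1] w 0.01356918806425707
tilt fix [ 0.     0.001 -0.002]
shift mm [-99.5  -0.3  -0.1]
turn x 0.001 -> rel shift after turn [-99.5  -0.3  -0.1]
turn x -3.14 -> rel shift after turn [-99.5   0.3   0.1]
[0.4785821  0.33121603 0.01923055]
```

View pics/c7.png

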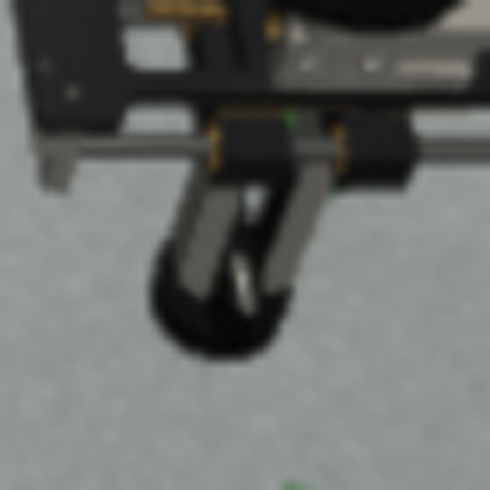

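Lifted: the knob is held at 13.6 mm between the fingers. Now raise and turn it to the flat's direction.

>>> servo_tool(
  motion=[
    [[-25, 0, 0, 0, 0, 0, 5], [-25, 0, 0, 0, 0, 0, 5], [-25, 0, 0, 0, 0, 0, 5], [-25, 0, 0, 0.1, 0, 0, 5], [-10, 0, 0, 0.1, 0, 0, 5], [0, 0, 0, 0.1, 0, 0, 5], [0, 0, 0, 0.1, 0, 0, 5], [0, 0, 0, 0.1, 0, 0, 5], [0, 0, 0, 0.1, 0, 0, 5], [0, 0, 0, 0.1, 0, 0, 5], [0, 0, 0, 0.1, 0, 0, 5], [0, 0, 0, 0.1, 0, 0, 5], [0, 0, 0, 0.1, 0, 0, 5], [0, 0, 0, 0.1, 0, 0, 5], [0, 0, 0, 0.1, 0, 0, 5], [0, 0, 0, 0.1, 0, 0, 5], [0, 0, 0, 0.1, 0, 0, 5], [0, 0, 0, 0, 0, 0, 5], [0, 0, 0, 0, 0, 0, 5]],
  ],
)

```text
t: 17.37
ee_pos: [0.4729, 0.3285, 0.1256]
ee_rot: [-0.399, -0.579, -0.401, 0.587]
contact_force: [0.3, 0.6, -0.1]
grip_width: 0.0137
```

```bash
python3 go.py .5172 .0175 .13 1.261
```

```text
t 17.3667 pos [0.4729 0.3285 0.1256] phi -1.939 q [0.41  0.136 1.785 0.    1.233 2.349] F [ 0.3  0.6 -0.1] w 0.013677448323004748
tilt fix [0.    0.009 0.009]
shift mm [ -3.5 153.2 274.3]
turn x -0.058 -> rel shift after turn [ -3.5 136.9 282.8]
turn x -3.2 -> rel shift after turn [  -3.5 -136.9 -282.8]
```

>>> servo_tool(
  motion=[
    [[-5, 0, 0, -0.058, 0.009, 0.009, 5], [0, 12.5, 25.5, 0, 0, 0, 5], [0, 12.5, 25.5, 0, 0, 0, 5], [0, 12.5, 25.5, 0, 0, 0, 5], [0, 12.5, 25.5, 0, 0, 0, 5], [0, 12.5, 25.5, 0, 0, 0, 5], [0, 12.5, 25.5, 0, 0, 0, 5], [0, 12.5, 25.5, 0, 0, 0, 5], [0, 12.5, 25.5, 0, 0, 0, 5], [0, 12.5, 25.5, 0, 0, 0, 5], [0, 12.5, 25.5, 0, 0, 0, 5], [0, 5, 10, 0, 0, 0, 5], [0, 0, 0, 0, 0, 0, 5], [0, 0, 0, 0, 0, 0, 5], [0, 0, 0, 0, 0, 0, 5]],
  ],
)

```text
t: 18.62
ee_pos: [0.5216, 0.0252, 0.128]
ee_rot: [-0.428, -0.562, -0.429, 0.562]
contact_force: [-0.4, -0.3, -0.5]
grip_width: 0.0139
```

```bash
python3 go.py .5172 .0175 .12 1.261
```

```text
t 18.6167 pos [0.5216 0.0252 0.128 ] phi -1.838 q [-1.690e-01 -1.000e-03  1.925e+00  1.000e-03  1.219e+00  1.668e+00] F [-0.4 -0.3 -0.5] w 0.01392643483754085
tilt fix [ 0.    -0.001  0.001]
shift mm [ 8.  -2.2  8.6]
turn x 0.042 -> rel shift after turn [ 8.  -1.9  8.7]
turn x -3.099 -> rel shift after turn [ 8.   1.9 -8.7]
```

>>> servo_tool(
  motion=[
    [[2, -1, 4, 0.042, 0, 0, 5], [2, -1, 4, 0, 0, 0, 5], [2, 0, 0, 0, 0, 0, 5], [0, 0, 0, 0, 0, 0, 5], [0, 0, 0, 0, 0, 0, 5], [0, 0, 0, 0, 0, 0, 5]],
  ],
)

```text
t: 19.12
ee_pos: [0.5162, 0.0228, 0.1212]
ee_rot: [-0.419, -0.569, -0.421, 0.569]
contact_force: [-0.2, -0.7, -1.1]
grip_width: 0.0137
```

```bash
python3 go.py .5172 .0175 .11 1.261; python3 - <<'E'
from h import *
s=status.get_obs(); e=np.array(s["ee_pos"])
L=[viewer.grab_frame("scene") for _ in range(4)];p=L[-1];p["pixels"]=np.mean([l["pixels"].astype(float) for l in L],0).astype(np.uint8);pickle.dump(p,open("s8.pkl","wb"))
im=cv2.convertScaleAbs(cv2.resize(p["pixels"][165:225,270:340,::-1],None,fx=9,fy=9,interpolation=cv2.INTER_CUBIC),alpha=1.4)
def mark(X,col):
    c=((proj(p,np.array(X))-[270,165]+.5)*9).astype(int);cv2.circle(im,tuple(c.tolist()),3,col,-1)
mark([.5172,.0175,.101],(0,0,255))
for z in(.0068,.0208+.003):
  for a in np.linspace(0,6.28,24): mark(e+[.023*np.cos(a),.023*np.sin(a),z],(0,255,0))
th=-.31
for z in(.0438,): 
  for b in(-.022,.027): mark(e+[b*np.cos(th),b*np.sin(th),z],(255,255,0))
cv2.imwrite("pics/c8.png",im)
E
```

```text
t 19.1167 pos [0.5162 0.0228 0.1212] phi -1.87 q [-0.177 -0.006  1.943  0.002  1.207  1.692] F [-0.2 -0.7 -1.1] w 0.013744518345562205
tilt fix [ 0.    -0.002  0.003]
shift mm [11.1  2.5  4.8]
turn x 0.011 -> rel shift after turn [11.1  2.6  4.8]
turn x -3.131 -> rel shift after turn [11.1 -2.6 -4.8]
```

View pics/c8.png

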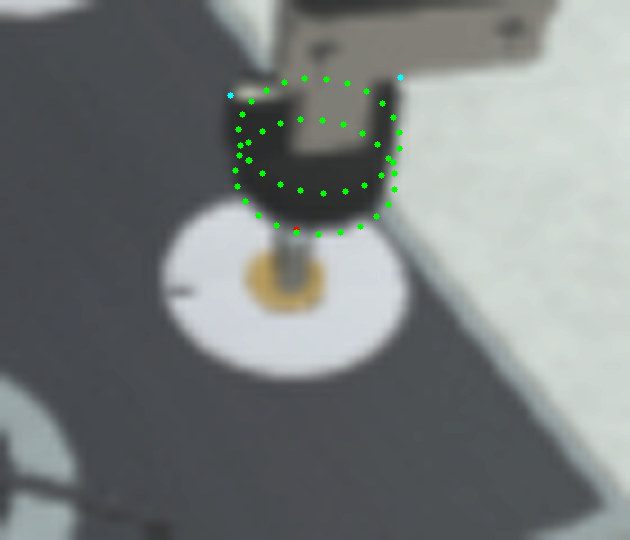

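The knob outline agrees with its model within ~0.7 px, and the spindle shows the same small left bias, so the relative aim is sound. I'll check the dash angle from this view too and correct.

>>> servo_tool(
  motion=[
    [[0, 1.3, 2.4, 0.011, 0, 0.003, 5], [0, 1.2, 2.4, 0, 0, 0, 5], [0, 0, 0, 0, 0, 0, 5], [0, 0, 0, 0, 0, 0, 5], [0, 0, 0, 0, 0, 0, 5]],
  ],
)

```text
t: 19.73
ee_pos: [0.5178, 0.0162, 0.1216]
ee_rot: [0.416, 0.572, 0.416, -0.571]
contact_force: [-0.2, 0.2, -0.2]
grip_width: 0.0138
```

```bash
python3 go.py .5172 .0175 .11 1.261; python3 - <<'E'
from h import *
p=pickle.load(open("scene1.pkl","rb")); q=pickle.load(open("s8.pkl","rb")); T=pickle.load(open("top1.pkl","rb"))
def dash(p,u0,u1,v0,v1,c,ax):
    g=p["pixels"][v0:v1,u0:u1].mean(2).astype(float); w=np.clip(np.median(g)-15-g,0,None); V,U=np.mgrid[v0:v1,u0:u1]
    d=at(p,(U*w).sum()/w.sum(),(V*w).sum()/w.sum(),.077); print(w.sum().round(),d,np.arctan2(d[1]-c[1],d[0]-c[0]))
dash(p,288,294,194,200,(.518,.0164),0); dash(q,288,294,194,200,(.518,.0164),0); dash(T,236,242,199,203,(.5168,.0179),0)
E
```

```text
t 19.7333 pos [0.5178 0.0162 0.1216] phi -1.883 q [-1.890e-01 -6.000e-03  1.942e+00  1.000e-03  1.203e+00  1.694e+00] F [-0.2  0.2 -0.2] w 0.013775312696449011
tilt fix [ 0.    -0.002 -0.002]
shift mm [11.6 -1.  -1. ]
turn x -0.002 -> rel shift after turn [11.6 -1.  -1.1]
turn x -3.144 -> rel shift after turn [11.6  1.   1.1]
265.0 [0.55147066 0.0051116  0.077     ] -0.3252825953166572
278.0 [0.55146421 0.00508941 0.077     ] -0.3259363174274856
296.0 [0.5508264  0.00562195 0.077     ] -0.3462981604096153
```

>>> servo_tool(
  motion=[
    [[5, -0.5, -0.5, 0.015, 0, 0, 5], [6, -0.4, -0.4, 0, 0, 0, 5], [6, 0, 0, 0, 0, 0, 5], [3, 0, 0, 0, 0, 0, 5], [0, 0, 0, 0, 0, 0, 5], [0, 0, 0, 0, 0, 0, 5], [0, 0, 0, 0, 0, 0, 5]],
  ],
)

```text
t: 20.32
ee_pos: [0.5164, 0.0177, 0.0983]
ee_rot: [0.411, 0.575, 0.412, -0.575]
contact_force: [-0.7, 0.5, -1.1]
grip_width: 0.0137
```

```bash
python3 go.py .5172 .0175 .08 1.246
```

```text
t 20.3167 pos [0.5164 0.0177 0.0983] phi -1.899 q [-0.186  0.023  1.96   0.002  1.159  1.713] F [-0.7  0.5 -1.1] w 0.013708929013069785
tilt fix [ 0.    -0.001  0.   ]
shift mm [18.3  0.9 -0.1]
turn x -0.004 -> rel shift after turn [18.3  0.9 -0.1]
turn x -3.145 -> rel shift after turn [18.3 -0.9  0.1]
```

>>> servo_tool(
  motion=[
    [[2, 0.7, 0, 0, 0, 0, 5], [2, 0, 0, 0, 0, 0, 5], [2, 0, 0, 0, 0, 0, 5], [2, 0, 0, 0, 0, 0, 5]],
  ],
)

```text
t: 20.65
ee_pos: [0.518, 0.0173, 0.0907]
ee_rot: [0.412, 0.576, 0.411, -0.574]
contact_force: [0.2, -0.0, -0.5]
grip_width: 0.0135
```

```bash
python3 go.py .5172 .0175 .08 1.246
```

```text
t 20.65 pos [0.518  0.0173 0.0907] phi -1.899 q [-0.186  0.035  1.962  0.002  1.142  1.712] F [ 0.2 -0.  -0.5] w 0.013536532417129783
tilt fix [ 0.    -0.002 -0.002]
shift mm [10.7 -0.8  0.1]
turn x -0.004 -> rel shift after turn [10.7 -0.8  0.1]
turn x -3.145 -> rel shift after turn [10.7  0.8 -0.1]
```

>>> servo_tool(
  motion=[
    [[2, -0.4, 0, 0, 0, 0, 5], [2, 0, 0, 0, 0, 0, 5], [2, 0, 0, 0, 0, 0, 5], [2, 0, 0, 0, 0, 0, 5]],
  ],
)

```text
t: 20.98
ee_pos: [0.5176, 0.0174, 0.0818]
ee_rot: [0.412, 0.576, 0.411, -0.574]
contact_force: [0.2, -0.2, -1.0]
grip_width: 0.0139
```

```bash
python3 go.py .5172 .0175 .08 1.246
```

```text
t 20.9833 pos [0.5176 0.0174 0.0818] phi -1.899 q [-0.186  0.047  1.968  0.002  1.124  1.712] F [ 0.2 -0.2 -1. ] w 0.013862609974591022
tilt fix [ 0.    -0.002 -0.002]
shift mm [ 1.8 -0.4  0.1]
turn x -0.004 -> rel shift after turn [ 1.8 -0.4  0.1]
turn x -3.145 -> rel shift after turn [ 1.8  0.4 -0.1]
```

>>> servo_tool(
  motion=[
    [[1.5, 0, 0, 0, 0, 0, 5], [1.5, 0, 0, 0, 0, 0, 5], [1.5, 0, 0, 0, 0, 0, 5]],
  ],
)

```text
t: 21.23
ee_pos: [0.5177, 0.0174, 0.0779]
ee_rot: [0.412, 0.576, 0.411, -0.574]
contact_force: [-2.3, 1.2, 5.2]
grip_width: 0.0137
```

>>> servo_tool(
  motion=[
    [[1.5, 0, 0, 0, 0, 0, 5], [1.5, 0, 0, 0, 0, 0, 5]],
  ],
)

```text
t: 21.4
ee_pos: [0.5177, 0.0174, 0.0761]
ee_rot: [0.412, 0.575, 0.412, -0.575]
contact_force: [-3.8, 1.3, 7.5]
grip_width: 0.0139
```

>>> servo_tool(
  motion=[
    [[1.5, 0, 0, 0, 0, 0, 5], [1.2, 0, 0, 0, 0, 0, 5], [0.8, 0, 0, 0, 0, 0, 5], [0.8, 0, 0, 0, 0, 0, 5]],
  ],
)

```text
t: 21.73
ee_pos: [0.5177, 0.0174, 0.0752]
ee_rot: [-0.411, -0.574, -0.412, 0.575]
contact_force: [-4.2, 0.3, 7.5]
grip_width: 0.0135
```

```bash
python3 go.py .5172 .0175 .075 1.246; python3 - <<'E'
from h import *
p=viewer.grab_frame("scene");q=viewer.grab_frame("top")
def c(p,u,v,h): return cv2.resize(p["pixels"][v-h:v+h,u-h:u+h,::-1],(390,390),interpolation=cv2.INTER_CUBIC)
cv2.imwrite("pics/c9.png",cv2.convertScaleAbs(np.hstack([c(p,301,190,20),c(p,273,157,16)]),alpha=1.4))
s=status.get_obs();print(s["t"],s["ee_pos"],s["contact_force"])
E
```

```text
t 21.7333 pos [0.5177 0.0174 0.0752] phi -1.898 q [-0.186  0.06   1.969  0.     1.115  1.712] F [-4.2  0.3  7.5] w 0.01350161732663451
tilt fix [ 0.    -0.     0.002]
shift mm [ 0.2 -0.5  0.1]
turn x -0.003 -> rel shift after turn [ 0.2 -0.5  0.1]
turn x -3.144 -> rel shift after turn [ 0.2  0.5 -0.1]
21.8333 [0.51766828 0.01742491 0.07519686] [-4.87996096  0.18752131  7.39636007]
```

View pics/c9.png

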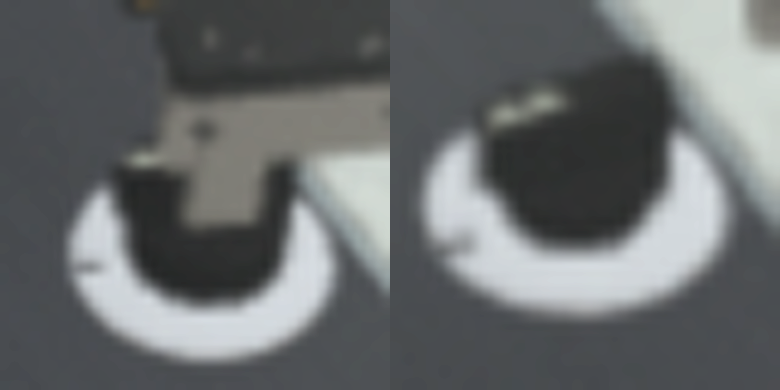

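The knob is fully on and pressed: push 7.4 N (≈4.4 mm of spring travel), TCP 4.8 mm below the height where the seat meets the free tip. Both readings agree and are steady over the last two camera calls.

```bash
python3 -c "
from plant import manip,status
manip.hand_in(); s=status.get_obs(); print(s['t'],s['ee_pos'],s['contact_force'],s['grip_width'])"
```

```text
the job is handed in; nothing more can be done
the job is handed in; nothing more can be done
```

I turned the fitted knob to zero, put the loose black knob on the bare spindle, and handed the job in while still holding it pressed in. No verdict was reported. My last reading before handing in was at 21.8 s of the 56 s allowed.

**Last checks that agreed**
- **Fitted knob:** in the top view its white line points at the plate's dash, and the final scene crop shows it unmoved. It was gripped within about 0.01 rad of my estimate of the hob's axis.
- **Loose knob:** it slid over the spindle with no force until the seat reached the tip. It was then held at a steady 7.4 N, which means about 4.4 mm of spring travel. The tool height gave about 4.8 mm.
- **Nose angle:** it was set to -0.33 rad, and the dash measured -0.33 (scene) and -0.35 (top).
- **Grip:** the jaws held the 14 mm bar at 13.5 mm.

**What disagreed**
- **Fingertip position:** the fingertips are not 8 mm ahead of the reported tool point as stated, but about 26 mm behind it. My first close on the fitted knob caught nothing, so I found the true position by touching the top of the bar and used it from then on.
- **Side force:** about -4.9 N along x remains while pressing, so the tool is probably a fraction of a millimetre off the spindle's axis.
- **Camera agreement:** the two cameras differed by 1.5–4 mm in y, so I checked the knob against the spindle in one view instead.
- **Jar, can and diffuser:** I did not re-measure them at the end, but the arm's path stayed well clear of all three.

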